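# Lay the label-scraping kit flat in its fitted board

### The arm

A 6-joint arm with a two-finger parallel gripper is mounted at the origin on the work surface. World frame = base frame: x ahead of the robot, y to its left, z up, the work surface at z = 0. Lengths are in m, angles in rad, forces in N, time in s.
With the tool pointing down it reaches from about 0.375 to 0.975 m from the base axis. Payload 3.8 kg.
Tool frame: the origin (TCP) lies midway between the tips of the shut fingers; the grasp point (between the pads) lies 19 mm behind it; z points along the fingers, y is the line along which they close (so a half turn about z gives the same grasp; the last joint's range is limited). The gripper opens to 85 mm and grips with 20 to 120 N. Pads are 22 mm wide; open, the fingers measure 114 mm over their backs; the gripper's body (76 mm by 85 mm) begins 54 mm behind the grasp point. The pads swing forward as they close: fully open they stand 13 mm farther back than shut.
Start: joints at [1.113, 0.264, 1.604, -0, 1.274, -0.037], TCP at [0.276, 0.616, 0.203] pointing down, gripper open.
Joint ranges: [-2.63, 2.63], [-0.94, 2.18], [0.31, 2.57], [-1.31, 4.45], [0, 2.66], [-2.55, 2.55]. Speed limits (rad/s): [2.57, 2.57, 3.14, 3.14, 3.14, 3.14].

### API

Orientations are given as a rotation vector (axis times angle).
In Python, from workcell import bot, read_camera, camera_info, ticket gives the robot as it stands.
- The arm moves only by the tool servo_tool, never from a script. Its argument "targets" is a list of rows, each an object of numbers: "hand": the closure, from -1 (fully open) to 1 (shut); "x", "y", "z": the shift along the tool's x, y, z as a fraction of full scale; "roll": the turn about the tool's z as a fraction of full scale. In form: [{"hand": .., "x": .., "y": .., "z": .., "roll": ..}, ...]. A call has 1 to 10 rows; each row is the pose to reach, as a shift and turn from the pose commanded when the call began, along the tool's axes at that moment, turning the shorter way round; what a row does not reach only later rows make up. Full scale, the value 1, is 50 cm for a shift and 180 degrees for a turn. A row lasts 1/12 s, in which the tool goes at most 41.7 mm and 7.16 degrees, less where a joint would pass 70% of its speed; a pose out of reach is approached as far as the arm can. A call with a number of a shift or a turn outside -1 to 1 is refused whole. A call with a gripper value outside its range is refused whole. The fingers move at their own pace and stop on an object; "grip_force" is the grip in N (left out, the last holds). Time passes only in rows, so rows that repeat a pose let the fingers close. It gives the time, the measured TCP pose, the force, the opening and the grip force at its end, in the units of the state.
- bot.read_state(): the state, without advancing time (a new reading comes with each control period).
- read_camera(name): name is "scene" or "top" or "wrist"; returns the picture (480x640x3 uint8, red, green, blue); there is no depth.
- camera_info(name): a dict with "fx", "fy", "cx", "cy" (pixels), "k1" (the pictures are not rectified: a ray, as slopes to the right and down, at radius r is drawn at 1 + k1 r^2 times it, then the intrinsics apply), "eye" and "orientation" of the camera in the world; the wrist camera has in their place "T_tool_cam" (4x4, takes a point from camera to tool coordinates, whose origin is the TCP and whose axes are the flange's). Camera axes: x right, y down, z forward; pixel columns grow to the right and rows downward; lengths in m; the calibration is good to about 2 mm. A picture is of the moment at which its call begins: read the wrist's pose just before it. camera_info takes no time and is no camera call.
- ticket.finish_job(): hands the job in; it is judged then, once.
The state is a dict: "time": time; "q": joint angles; "joint_vel": joint speeds; "joint_torque": joint torques, N m; "tool_pos": TCP position; "tcp_rot": TCP orientation; "wrist_force": force on the tool from outside, world axes, zero at the start; "torque": the same for the moment, N m; "width": opening from 0.0 (shut) to 1.0 (fully open); "grip_force": force on a finger pad.
Only numpy, scipy, OpenCV 4.12 (cv2) and the standard library are available. Lean on these libraries where they do the work, as an engineer would, in place of code of your own. Each camera call takes 0.05 s, during which the arm holds its last target. There are 200 camera calls.

### The job

Put the bottle-label kit away in the fitted board. First draw the T-shaped scraper out of the slot under the red stand and slide it into its T-shaped recess; only then tip the sharpening stone over from its edge onto its flat side, towards its recess, and slide it into its long recess, so that both finally lie flat on the blue floors. Slide and tip them, never lift either clear of the board, and leave the pot and the bottles where they are.

Things in the scene. Friction and masses are not known exactly. Their poses are not given: they have to be found in the camera images.
- board: Fixed board, x -125..125, y -310..350 mm, 30 thick; origin on its underside, z up; light wood top (deck) at z 30. Two recesses 12 deep (blue floor at z 18). T-shaped: head part x -67..67, y -84..-36; handle channel x -20..20, y -36..98. Stone recess: x -77..77, y -169..-112. Board, stand and scraper axes lie within 0.4 rad of the world's. A part slid in line over its recess drops in by itself.
- stand: Fixed low red stand on the deck near the board's +y end, 170 (x) x 140 (y) x 38 mm high; origin on the deck at the middle of the slot's mouth, body from y 0 to 140. Under its roof a slot 46 wide (x), 28 high, open only at the mouth, which faces -y. The pot stands on the roof, its near side 30 mm or more behind the mouth.
- scraper: Loose flat T-shaped scraper, 0.2-0.35 kg, 15 mm thick, z up. Orange head 120 (x) x 36 (y) mm; origin: centre of the head's underside. Black handle 26 wide (x) runs from the head to y +148. At first it lies on the deck, tail end in the slot, head outside; 55 to 80 mm of handle are free between head and mouth. In its recess its top is 3 mm above the deck.
- scraper_tail (a point): End of the scraper's handle, mid thickness: (0, 148, 7.5) mm in the scraper's frame.
- stone: Loose two-colour (grey, brick-red) sharpening stone 140 (x) x 20 (y) x 45 (z) mm, 0.2-0.35 kg; origin at its centre. At first it stands on a long edge on the deck at the board's -y end, z up, x within 0.3 rad of the board's x; its recess begins 70-100 mm from its centre on its +y side. A push near its top tips it over; flat, its y axis is vertical. Home, its top is 8 mm over the deck.
- scraper_place (a point): Centre of the floor of the head part of the T-shaped recess: (0, -60, 18) mm in the board's frame, axes as the board's; the scraper's origin belongs here with its axes along the board's.
- stone_place (a point): Centre of the floor of the stone recess: (0, -140.5, 18) mm in the board's frame, axes as the board's; the centre of the stone lies 10 mm above it when home.
- pot: Loose small dented aluminium pot, diameter 104 mm, 85 mm high, standing on the red stand; origin at the centre of its underside. Leave it alone.
- bottle_a: Loose upright green glass bottle, diameter 60 mm, 226 mm high, on the work surface beyond the -y end of the board; origin at the centre of its underside. Leave it alone.
- bottle_b: Second bottle like bottle_a, also beyond the -y end of the board. Leave it alone.
Things that resemble listed ones, but are neither listed nor needed, are in the scene too. Leave any pink, turquoise or yellow look-alike of the scraper alone.

How it is judged:
On the way, in this order (a step that is already met when the one before it is completed fails the run):
1. the scraper's whole handle is out of the slot (y of scraper_tail in the frame of stand below 0 m), for 0.05 s.
2. the scraper lies in its T-shaped recess (horizontal distance between scraper and scraper_place below 0.012 m and z of scraper in the frame of scraper_place below 0.003 m and z of scraper_tail in the frame of scraper_place below 0.011 m and angle between the y axis of scraper and the y axis of board, either way round below 0.12 rad), for 0.2 s.
3. the stone lies on its flat side (angle between the y axis of stone and the z axis of board, either way round below 0.3 rad), for 0.1 s.
4. the stone lies in its recess (horizontal distance between stone and stone_place below 0.012 m and z of stone in the frame of stone_place below 0.013 m and angle between the y axis of stone and the z axis of board, either way round below 0.06 rad), for 0.2 s.
At the end, for the whole second after the job is handed in: Scraper flat on the floor of the T-shaped recess (head and tail within 3 mm of down, 12 mm of place, 0.12 rad of the board); stone on its flat side on its recess floor (within 3 mm of down, 12 mm of place, 0.15 rad of the board); both at rest (all of step 2 and all of step 4 and angle between the x axis of stone and the x axis of board, either way round below 0.15 rad and linear speed of each of scraper, stone below 0.02 m/s); the robot touches nothing.
It fails at once if the scraper's head is lifted more than 20 mm off the deck (height (world z) of scraper above 0.05 m).
It fails at once if the stone is lifted about 15 mm or more clear of the deck (height (world z) of stone above 0.07 m).
It fails at once if the pot is shifted by more than 20 mm (distance of pot from where it was at the start of the episode above 0.02 m).
It fails at once if a bottle is shifted by more than 20 mm (distance of any of bottle_a, bottle_b from where it was at the start of the episode above 0.02 m).
It also fails if it takes over 64 s, if anything falls off the work surface, if the arm or the gripper's body presses on something with over 40 N, if the wrist force passes 120 N, or if a joint passes its speed limit or range.

## Working session

There is one attempt and no reset: what is moved stays moved. The work goes in short steps, Python scripts to look and compute and a tool call to move; the robot and the scene stay as the last step left them, time stands still between calls to the robot, and variables do not carry over. Pictures are saved under pics/ and viewed, at most 10 in all, crops included, and the job is handed in when it is done.

Besides the shell and the picture viewer there is one more tool, called after "Call:" as name([rows], argument=value, ...), one row to a line, values as JSON. servo_tool: Moves the arm, as the interface text tells. Its arguments: {"type":"object","properties":{"targets":{"type":"array"},"grip_force":{"type":"number"}},"required":["targets"]}

```bash
mkdir -p pics; ls; cat > h.py <<'E'
import numpy as np, cv2
from scipy.spatial.transform import Rotation as R
from workcell import bot, read_camera, camera_info, ticket
def cam(name, st=None):
    c=camera_info(name)
    if 'eye' in c:
        o=np.array(c['orientation'],float)
        M=o if o.shape==(3,3) else (R.from_rotvec(o).as_matrix() if o.size==3 else R.from_quat(o).as_matrix())
        return c,M,np.array(c['eye'])
    T=np.array(c['T_tool_cam']); M=R.from_rotvec(st['tcp_rot']).as_matrix()
    return c,M@T[:3,:3],M@T[:3,3]+np.array(st['tool_pos'])
def shot(name,fn):
    st=bot.read_state(); im=read_camera(name); cv2.imwrite(f'pics/{fn}.png',im[...,::-1]); np.save(f'pics/{fn}.npy',np.array([st['tool_pos'],st['tcp_rot']]))
    return im,st
def rays(c,M,uv):
    uv=np.atleast_2d(uv).astype(float); K=np.array([[c['fx'],0,c['cx']],[0,c['fy'],c['cy']],[0,0,1]])
    n=cv2.undistortPoints(uv[:,None],K,np.array([c['k1'],0,0,0,0.]))[:,0]
    return np.c_[n,np.ones(len(n))]@M.T
def plane(cm,uv,z):
    c,M,e=cm; d=rays(c,M,uv); return e+d*((z-e[2])/d[:,2])[:,None]
def proj(cm,P):
    c,M,e=cm; p=(np.atleast_2d(P)-e)@M; s=p[:,:2]/p[:,2:]; s=s*(1+c['k1']*(s**2).sum(1))[:,None]
    return s*[c['fx'],c['fy']]+[c['cx'],c['cy']]
def tri(cm1,uv1,cm2,uv2):
    A=np.zeros((3,3));b=np.zeros(3)
    for cm,uv in((cm1,uv1),(cm2,uv2)):
        d=rays(cm[0],cm[1],uv)[0];d/=np.linalg.norm(d);Pm=np.eye(3)-np.outer(d,d);A+=Pm;b+=Pm@cm[2]
    return np.linalg.solve(A,b)
E
python3 - <<'E'
from h import *
s=bot.read_state(); print(s)
for n in('scene','top','wrist'):
    print(n,camera_info(n)); shot(n,n+'0')
E
```

```text
pics
{'time': 0.0, 'q': array([ 1.11310267e+00,  2.64762150e-01,  1.60538249e+00, -8.22246928e-07,
        1.27368940e+00, -3.69315482e-02]), 'joint_vel': array([-0.00137297, -0.00021612,  0.00013651, -0.00068452,  0.00021089,
       -0.00165977]), 'joint_torque': array([ 1.15151906e-03, -5.15143204e+01, -3.67299736e+01, -2.75940656e-04,
        1.34132768e-02, -2.11412788e-05]), 'tool_pos': array([0.27537811, 0.61540248, 0.20205144]), 'tcp_rot': array([-0.65595167, -3.07178738,  0.00341334]), 'wrist_force': array([ 0.11409819, -0.2690621 , -1.22086785]), 'torque': array([0.02425842, 0.02454134, 0.01784479]), 'grip_force': 0.0, 'width': 1.0015619736186907}
scene {'fx': 447.45316460642664, 'fy': 447.45316460642664, 'cx': 313.4908907667905, 'cy': 236.17787858582628, 'k1': -0.030898954362289892, 'eye': array([ 1.19267236, -0.41816333,  1.02299383]), 'orientation': array([-2.13260891, -1.30854486,  0.45418163])}
top {'fx': 441.8937298154856, 'fy': 441.8937298154856, 'cx': 326.68266537699265, 'cy': 239.1333998338666, 'k1': 0.004727927994624238, 'eye': array([ 0.30973785, -0.07309724,  1.14140004]), 'orientation': array([-2.11818656,  2.13206892, -0.15174255])}
wrist {'fx': 391.40848581749975, 'fy': 391.40848581749975, 'cx': 319.85606767113495, 'cy': 241.0967263644321, 'k1': -0.04451668358559394, 'T_tool_cam': array([[ 7.29363781e-04, -9.49602581e-01, -3.13455590e-01,
         8.09925443e-02],
       [ 9.99999510e-01,  9.02196694e-04, -4.06325136e-04,
         3.36910554e-04],
       [ 6.68645995e-04, -3.13455140e-01,  9.49602774e-01,
        -1.70952555e-01],
       [ 0.00000000e+00,  0.00000000e+00,  0.00000000e+00,
         1.00000000e+00]])}
```

View pics/top0.png

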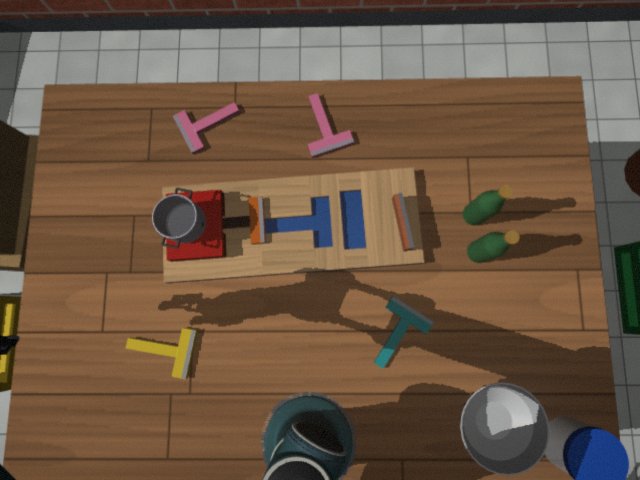

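View pics/scene0.png

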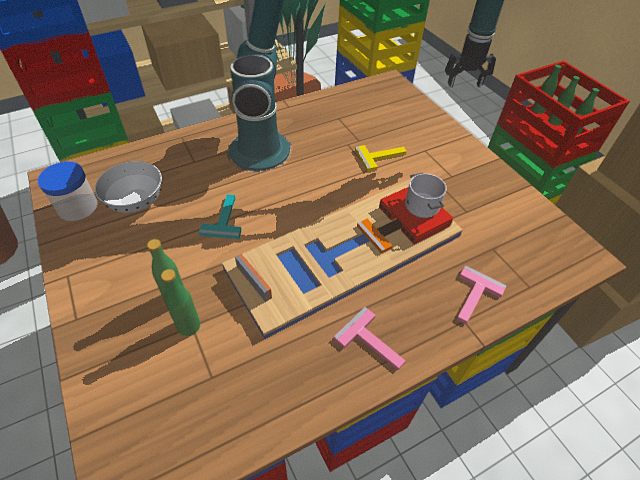

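The top view shows the board, with the orange/black scraper head at (257,220) and its handle running into the red stand at (195,225). The stone stands at (404,222) and the bottles are at (485,208) and (490,247). Possible mix-ups for the scraper are pink (195,128), pink (330,135), yellow (182,352) and turquoise (405,330). By the description I choose the orange one at (257,220).

```bash
cat >> h.py <<'E'
def masks(im):
    h=cv2.cvtColor(im,cv2.COLOR_RGB2HSV); H,S,V=cv2.split(h)
    return dict(blue=((H>100)&(H<128)&(S>120)&(V>50)), orange=((H>4)&(H<16)&(S>190)&(V>90)), red=(((H<4)|(H>175))&(S>180)&(V>70)))
def blobs(m,amin=150):
    n,l,s,c=cv2.connectedComponentsWithStats(m.astype(np.uint8)); 
    return [(s[i],c[i],l==i) for i in np.argsort(-s[:,4]) if i and s[i][4]>amin]
E
python3 - <<'E'
from h import *
for n in('top','scene'):
    im=cv2.imread(f'pics/{n}0.png')[...,::-1].copy(); cm=cam(n)
    for k,m in masks(im).items():
        for s,c,mm in blobs(m,60):
            p=plane(cm,c,.03)[0]
            if 0.3<p[0]<.8 and abs(p[1])<.5:
                r=cv2.minAreaRect(np.argwhere(mm)[:,::-1].astype(np.float32)); bx=cv2.boxPoints(r)
                print(n,k,s[:5],c.round(1),p.round(3),'box',bx.round(0).tolist(), plane(cm,bx,.018 if k=='blue' else .045)[:,:2].round(3).tolist())
    if n=='top':
        for u in [(415,170),(423,262),(163,188),(164,281)]: print('boardcorner',plane(cm,u,.03).round(3))
        print('hsv',[cv2.cvtColor(im,cv2.COLOR_RGB2HSV)[v,u].tolist() for u,v in[(254,220),(262,220),(402,222),(407,222),(397,222),(320,220)]])
im=cv2.imread('pics/top0.png'); cv2.imwrite('pics/crop0.png',cv2.resize(im[150:300,150:440],None,fx=2.7,fy=2.7,interpolation=cv2.INTER_CUBIC))
E
```

```text
top blue [ 266  198   66   49 1274] [309.  222.4] [ 0.539 -0.003  0.03 ] box [[264.0, 202.0], [328.0, 197.0], [331.0, 245.0], [268.0, 250.0]] [[0.597, 0.116], [0.609, -0.051], [0.481, -0.061], [0.469, 0.104]]
top blue [ 341  191   24   57 1018] [353.3 219.2] [ 0.546 -0.117  0.03 ] box [[341.0, 192.0], [360.0, 191.0], [365.0, 246.0], [346.0, 248.0]] [[0.621, -0.086], [0.625, -0.136], [0.477, -0.147], [0.473, -0.098]]
top orange [249 198  11  46 294] [254.2 220.4] [0.545 0.138 0.03 ] box [[249.0, 198.0], [257.0, 198.0], [259.0, 243.0], [251.0, 243.0]] [[0.601, 0.151], [0.602, 0.13], [0.485, 0.122], [0.484, 0.142]]
top red [ 167  190   56   70 1646] [202.6 230.8] [0.519 0.271 0.03 ] box [[164.0, 192.0], [220.0, 190.0], [223.0, 257.0], [167.0, 260.0]] [[0.619, 0.37], [0.623, 0.226], [0.448, 0.213], [0.444, 0.353]]
boardcorner [[ 0.675 -0.28   0.03 ]]
boardcorner [[ 0.434 -0.291  0.03 ]]
boardcorner [[0.634 0.38  0.03 ]]
boardcorner [[0.391 0.364 0.03 ]]
hsv [[11, 207, 91], [140, 6, 127], [9, 154, 144], [135, 11, 97], [12, 138, 124], [108, 161, 119]]
scene blue [306 239  57  38 700] [329.
[... 276 characters left out ...]
316.0, 286.0], [304.0, 295.0]] [[0.477, -0.147], [0.463, -0.104], [0.613, -0.093], [0.623, -0.133]]
scene orange [359 219  33  34 251] [375.6 235.5] [0.542 0.139 0.03 ] box [[356.0, 226.0], [366.0, 217.0], [392.0, 246.0], [383.0, 254.0]] [[0.497, 0.099], [0.48, 0.141], [0.605, 0.153], [0.619, 0.112]]
scene red [416 208  37  30 400] [434.1 221.8] [0.575 0.325 0.03 ] box [[411.0, 229.0], [444.0, 206.0], [454.0, 220.0], [422.0, 244.0]] [[0.578, 0.236], [0.545, 0.381], [0.607, 0.372], [0.636, 0.231]]
scene red [381 187  28  20 201] [395.1 197. ] [0.436 0.278 0.03 ] box [[381.0, 199.0], [408.0, 187.0], [412.0, 197.0], [385.0, 209.0]] [[0.435, 0.224], [0.428, 0.33], [0.471, 0.316], [0.477, 0.213]]
```

View pics/crop0.png

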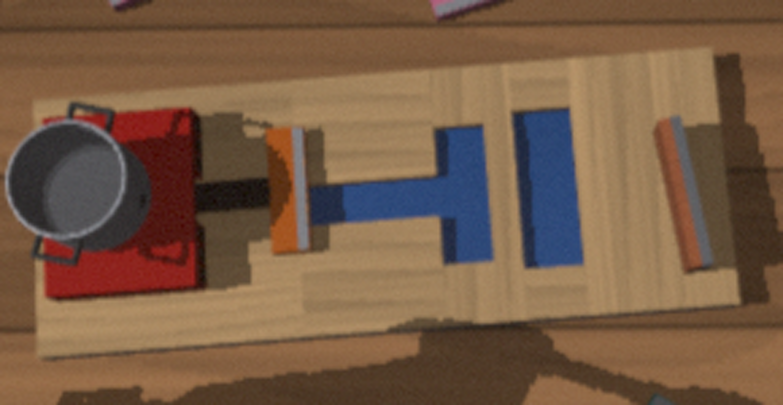

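The crop confirms it: orange head with a grey strip at about (254..262,220), black handle into the red stand. Next is a closer look from above with the wrist camera.

Call:
servo_tool([
  {"hand": -1, "x": -0.887, "y": -0.732, "z": -0.196, "roll": 0.344},
  {"hand": -1, "x": -0.887, "y": -0.732, "z": -0.196, "roll": 0.344},
  {"hand": -1, "x": -0.887, "y": -0.732, "z": -0.196, "roll": 0.344},
  {"hand": -1, "x": -0.887, "y": -0.732, "z": -0.196, "roll": 0.344},
  {"hand": -1, "x": -0.887, "y": -0.732, "z": -0.196, "roll": 0.344},
  {"hand": -1, "x": -0.887, "y": -0.732, "z": -0.196, "roll": 0.344},
  {"hand": -1, "x": -0.887, "y": -0.732, "z": -0.196, "roll": 0.344},
  {"hand": -1, "x": -0.887, "y": -0.732, "z": -0.196, "roll": 0.344},
  {"hand": -1, "x": -0.887, "y": -0.732, "z": -0.196, "roll": 0.344},
  {"hand": -1, "x": -0.887, "y": -0.732, "z": -0.196, "roll": 0.344},
])

```text
time: 0.98
tool_pos: [0.4583, 0.2461, 0.2736]
tcp_rot: [2.147, 2.293, 0.0]
wrist_force: [0.9, 0.2, -0.3]
width: 0.998
grip_force: 0.0
```

Call:
servo_tool([
  {"hand": -1, "x": -0.3, "y": 0.124, "z": -0.053, "roll": 0},
  {"hand": -1, "x": -0.3, "y": 0.124, "z": -0.053, "roll": 0},
  {"hand": -1, "x": -0.3, "y": 0.124, "z": -0.053, "roll": 0},
  {"hand": -1, "x": -0.3, "y": 0.124, "z": -0.053, "roll": 0},
  {"hand": -1, "x": -0.3, "y": 0.124, "z": -0.053, "roll": 0},
  {"hand": -1, "x": -0.3, "y": 0.124, "z": -0.053, "roll": 0},
  {"hand": -1, "x": -0.3, "y": 0.124, "z": -0.053, "roll": 0},
])

```text
time: 1.57
tool_pos: [0.5299, 0.1028, 0.2994]
tcp_rot: [-2.144, -2.295, 0.001]
wrist_force: [-0.6, 0.8, -0.1]
width: 0.999
grip_force: 0.0
```

```bash
python3 - <<'E'
from h import *
im,st=shot('wrist','w1'); print(st['tool_pos'],st['tcp_rot'],st['joint_vel'].round(3),st['q'].round(2))
E
```

```text
[0.52993848 0.10280673 0.29937036] [-2.14351421e+00 -2.29500461e+00  5.90246904e-04] [ 0.033 -0.003  0.009 -0.002  0.001 -0.002] [ 0.14 -0.04  1.76  0.    1.42  0.08]
```

View pics/w1.png

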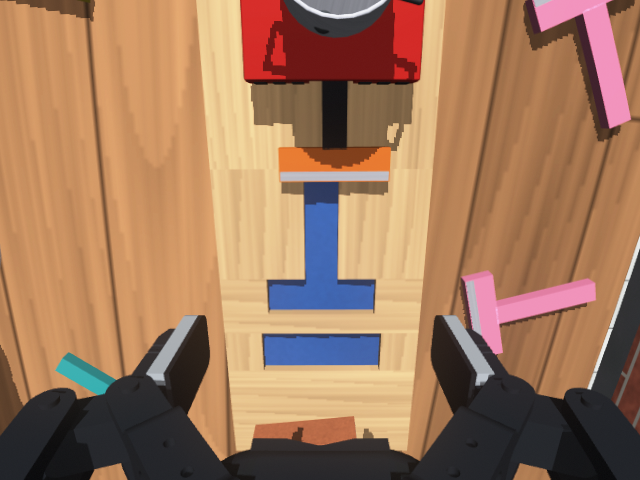

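The wrist view shows the scraper head at (335,165) and the black handle (335,115) running into the mouth at row ~80. The T recess is at (321,190..310), the stone recess at (321,350), and the stone is partly hidden at (310,430).

```bash
python3 - <<'E'
from h import *
im=cv2.imread('pics/w1.png')[...,::-1].copy(); p=np.load('pics/w1.npy'); st=dict(tool_pos=p[0],tcp_rot=p[1]); cw=cam('wrist',st)
HSV=cv2.cvtColor(im,cv2.COLOR_RGB2HSV)
def poly(m,eps=3):
    c=max(cv2.findContours(m.astype(np.uint8),cv2.RETR_EXTERNAL,cv2.CHAIN_APPROX_NONE)[0],key=cv2.contourArea); return cv2.approxPolyDP(c,eps,True)[:,0]
m=masks(im)
for s,c,mm in blobs(m['blue'],800):
    q=poly(mm); print('blue',c.round(0)); 
    for u,a,b in zip(q,plane(cw,q,.018),plane(cw,q,.03)): print(u,a[:2].round(4),b[:2].round(4))
H,S,V=cv2.split(HSV)
roi=np.zeros(H.shape,bool); roi[135:195,260:410]=1
hd=(m['orange']|((H>4)&(H<20)&(S>170))|((S<60)&(V>120)))&roi
q=poly(blobs(hd,100)[0][2]); print('head'); 
for u,a in zip(q,plane(cw,q,.045)): print(u,a[:2].round(4))
for r in (90,100,110,120,130,140):
    x=np.where((V[r,280:400]<45))[0]+280; print('handle',r,x.min(),x.max(),plane(cw,[[x.min(),r],[x.max(),r]],.045)[:,:2].round(4).tolist())
rd=(((H<4)|(H>175))&(S>150)&(V>50)); roi=np.zeros(H.shape,bool); roi[:100,200:450]=1
q=poly(blobs(rd&roi)[0][2]); print('stand')
for u,a,b in zip(q,plane(cw,q,.03),plane(cw,q,.068)): print(u,a[:2].round(4),b[:2].round(4))
# heights: triangulate with top view
ct=cam('top'); ti=cv2.imread('pics/top0.png')[...,::-1].copy()
qs=[poly(b[2],2) for b in blobs(masks(ti)['blue'],500)]
for q in qs: print('top',[(u.tolist(),plane(ct,u,.018)[0,:2].round(3).tolist()) for u in q])
print('toporange',[(u.tolist(),plane(ct,u,.045)[0,:2].round(3).tolist()) for u in poly(blobs(masks(ti)['orange'],200)[0][2],2)])
E
```

```text
blue [321. 261.]
[305 183] [0.5118 0.1042] [0.5121 0.1063]
[306 201] [0.5142 0.083 ] [0.5145 0.0857]
[313 203] [0.5226 0.0812] [0.5226 0.0839]
[305 204] [0.5132 0.0793] [0.5135 0.0821]
[306 283] [ 0.5203 -0.0223] [ 0.5204 -0.0169]
[269 286] [ 0.4737 -0.0298] [ 0.4751 -0.0241]
[270 308] [ 0.4759 -0.0609] [ 0.4772 -0.0544]
[372 308] [ 0.6074 -0.0517] [ 0.6052 -0.0454]
[373 284] [ 0.6049 -0.0178] [ 0.6027 -0.0125]
[353 285] [ 0.5798 -0.0209] [ 0.5783 -0.0155]
[336 279] [ 0.5576 -0.0142] [ 0.5567 -0.0089]
[337 183] [0.5489 0.1068] [0.5482 0.1088]
blue [321. 350.]
[264 338] [ 0.4691 -0.1062] [ 0.4706 -0.0985]
[266 364] [ 0.4727 -0.1471] [ 0.474  -0.1383]
[377 363] [ 0.6238 -0.1348] [ 0.6211 -0.1264]
[378 337] [ 0.6203 -0.0941] [ 0.6177 -0.0867]
head
[279 148] [0.4828 0.1445]
[279 170] [0.4837 0.1211]
[389 170] [0.6024 0.1294]
[390 147] [0.6005 0.1538]
handle 90 322 346 [[0.5243, 0.2057], [0.5488, 0.2074]]
handle 100 323 346 [[0.526, 0.196], [0.5496, 0.1977]]
handle 110 323 346 [[0.5267, 0.1862], [0.5505, 0.1879]]
handle 120 323 346 [[0.5274, 0.1763], [0.5514, 0.1779]]
handle 130 323 346 [
[... 1339 characters left out ...]
234], [0.51, -0.018]), ([319, 238], [0.5, -0.029]), ([315, 238], [0.5, -0.018]), ([320, 246], [0.479, -0.031]), ([331, 245], [0.481, -0.059])]
top [([359, 191], [0.624, -0.134]), ([341, 193], [0.619, -0.086]), ([348, 247], [0.476, -0.103]), ([364, 246], [0.478, -0.144])]
toporange [([249, 198], [0.601, 0.15]), ([250, 208], [0.575, 0.147]), ([253, 209], [0.572, 0.139]), ([250, 213], [0.562, 0.146]), ([256, 215], [0.556, 0.131]), ([254, 219], [0.546, 0.136]), ([252, 217], [0.551, 0.141]), ([251, 222], [0.538, 0.143]), ([256, 224], [0.533, 0.13]), ([253, 228], [0.522, 0.138]), ([251, 226], [0.528, 0.143]), ([253, 243], [0.484, 0.137]), ([259, 242], [0.486, 0.122]), ([256, 198], [0.601, 0.132])]
```

```bash
cat > rec.py <<'E'
from h import *
import sys
def edges(im):
    H,S,V=cv2.split(cv2.cvtColor(im,cv2.COLOR_RGB2HSV)); return (H>98)&(H<130)&(S>70)&(V>18)
def rowspan(m,col,r0,r1):
    r=np.where(m[r0:r1,col])[0]+r0; return r.min()-.5,r.max()+.5
if __name__=='__main__':
    n=sys.argv[1]
    im=cv2.imread(f'pics/{n}.png')[...,::-1].copy(); p=np.load(f'pics/{n}.npy'); cw=cam('wrist',dict(tool_pos=p[0],tcp_rot=p[1]))
    m=edges(im)
    for s,c,mm in blobs(m,800): print(s,c.round(1))
    for col in (275,290,350,365): 
        a,b=rowspan(m,col,270,325); print('T',col,a,b,plane(cw,[col,a],.03)[0,:2].round(4),plane(cw,[col,b],.018)[0,:2].round(4))
    for col in (270,295,320,345,370): 
        a,b=rowspan(m,col,326,380); print('S',col,a,b,plane(cw,[col,a],.03)[0,:2].round(4),plane(cw,[col,b],.018)[0,:2].round(4))
    for row in (215,235,255,270,290,300,345,355):
        x=np.where(m[row,250:400])[0]+250; q=[[x.min()-.5,row],[x.max()+.5,row]]; print('row',row,q[0][0],q[1][0],plane(cw,q,.018)[:,:2].round(4).tolist(),plane(cw,q,.03)[:,:2].round(4).tolist())
E
python3 rec.py w1
```

```text
[ 269  182  106  127 6232] [320.9 261.3]
[ 264  334  115   31 3519] [321.3 349.1]
T 275 279.5 308.5 [ 0.4822 -0.0149] [ 0.4823 -0.0611]
T 290 279.5 308.5 [ 0.5006 -0.0136] [ 0.5017 -0.0598]
T 350 279.5 308.5 [ 0.5739 -0.0084] [ 0.5791 -0.0543]
T 365 279.5 308.5 [ 0.5923 -0.0072] [ 0.5985 -0.053 ]
S 270 334.5 364.5 [ 0.4782 -0.0927] [ 0.4782 -0.1475]
S 295 333.5 364.5 [ 0.5103 -0.0889] [ 0.5123 -0.145 ]
S 320 333.5 364.5 [ 0.5425 -0.0866] [ 0.5463 -0.1425]
S 345 333.5 364.5 [ 0.5746 -0.0844] [ 0.5804 -0.1402]
S 370 333.5 364.5 [ 0.6068 -0.0822] [ 0.6145 -0.1379]
row 215 304.5 337.5 [[0.5134, 0.0659], [0.5526, 0.0686]] [[0.5137, 0.069], [0.5519, 0.0717]]
row 235 304.5 337.5 [[0.5148, 0.041], [0.5547, 0.0437]] [[0.5151, 0.0447], [0.5539, 0.0474]]
row 255 304.5 336.5 [[0.5163, 0.0152], [0.5556, 0.0179]] [[0.5165, 0.0196], [0.5548, 0.0223]]
row 270 305.5 336.5 [[0.5186, -0.0047], [0.5572, -0.002]] [[0.5188, 0.0003], [0.5564, 0.003]]
row 290 268.5 373.5 [[0.4733, -0.0354], [0.6064, -0.0261]] [[0.4746, -0.0296], [0.6043, -0.0205]]
row 300 268.5 373.5 [[0.4736, -0.0495], [0.608, -0.0401]] [[0.475, -0.0433], [0.6058, -0.0342]]
row 345 263.5 378.5 [[0.4686, -0.1171], [0.6224, -0.1063]] [[0.4701, -0.1091], [0.6198, -0.0986]]
row 355 263.5 377.5 [[0.469, -0.1329], [0.6229, -0.122]] [[0.4704, -0.1245], [0.6203, -0.1139]]
```

Call:
servo_tool([
  {"hand": -0.3, "x": 0.132, "y": 0.029, "z": 0.339, "roll": -0.002},
  {"hand": -0.3, "x": 0.132, "y": 0.029, "z": 0.339, "roll": -0.002},
  {"hand": -0.3, "x": 0.132, "y": 0.029, "z": 0.339, "roll": -0.002},
  {"hand": -0.3, "x": 0.132, "y": 0.029, "z": 0.339, "roll": -0.002},
  {"hand": -0.3, "x": 0.132, "y": 0.029, "z": 0.339, "roll": -0.002},
  {"hand": -0.3, "x": 0.132, "y": 0.029, "z": 0.339, "roll": -0.002},
  {"hand": -0.3, "x": 0.132, "y": 0.029, "z": 0.339, "roll": -0.002},
])

```text
time: 2.2
tool_pos: [0.5384, 0.1709, 0.1292]
tcp_rot: [-2.131, -2.306, 0.004]
wrist_force: [0.2, 0.6, 0.5]
width: 0.651
grip_force: 0.0
```

```bash
python3 - <<'E'
from h import *
im,st=shot('wrist','w2'); print(st['tool_pos'],st['tcp_rot'],st['width'])
E
```

```text
[0.53841011 0.17092459 0.12916719] [-2.13102672 -2.30597607  0.00438458] 0.6514510387065061
```

View pics/w2.png

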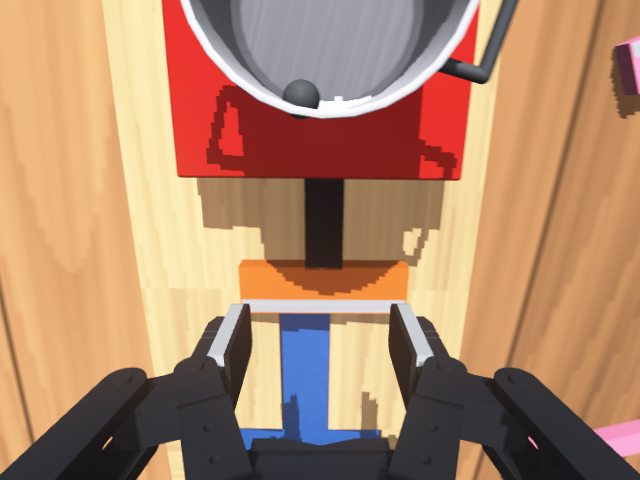

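```bash
python3 - <<'E'
from h import *
def L(n):
    p=np.load(f'pics/{n}.npy'); return cam('wrist',dict(tool_pos=p[0],tcp_rot=p[1])),cv2.cvtColor(cv2.imread(f'pics/{n}.png'),cv2.COLOR_BGR2HSV)
c1,h1=L('w1'); c2,h2=L('w2')
for n,a,b in [('roofL',(244,78),(179,176)),('roofR',(419,78),(461,180))]: print(n,tri(c1,a,c2,b).round(4))
def trans(h,col,r0,r1):  # orange->grey and handle/orange rows
    return [(r,h[r,col].tolist()) for r in range(r0,r1)]
# orange extents along rows/cols
for c,h,cols,rr in((c1,h1,(290,380),(140,190)),(c2,h2,(250,395),(255,320))):
    for col in cols:
        S=h[rr[0]:rr[1],col,1].astype(int);H=h[rr[0]:rr[1],col,0];V=h[rr[0]:rr[1],col,2]
        print(col,[(rr[0]+i,int(H[i]),int(S[i]),int(V[i])) for i in range(1,len(S)) if abs(int(V[i])-int(V[i-1]))+abs(S[i]-S[i-1])>40])
    for r in ((160,) if c is c1 else (285,)):
        x=np.where((h[r,:,1]>200)&(h[r,:,0]<18)&(h[r,:,0]>6))[0]; x=x[(x>230)&(x<420)]; print('orange x',r,x.min(),x.max())
V=h2[...,2]
for r in (190,210,230,250):
    x=np.where(V[r,290:360]<45)[0]+290; print('handle',r,x.min(),x.max(),plane(c2,[[x.min()-.5,r],[x.max()+.5,r]],.045)[:,:2].round(4).tolist())
E
```

```text
roofL [0.4499 0.2098 0.0688]
roofR [0.6145 0.2214 0.0779]
290 [(147, 13, 184, 218), (171, 9, 139, 226), (172, 0, 16, 193), (181, 12, 123, 204), (182, 13, 151, 162), (183, 16, 111, 131)]
380 [(146, 14, 149, 115), (147, 11, 206, 162), (148, 12, 202, 233), (171, 10, 81, 211), (172, 120, 9, 199), (180, 8, 54, 207), (181, 12, 178, 196), (182, 16, 112, 128)]
orange x 160 314 387
250 [(260, 13, 189, 238), (299, 9, 66, 234), (300, 160, 7, 220), (311, 7, 53, 172), (312, 10, 124, 166), (313, 12, 138, 133), (314, 13, 113, 104)]
395 [(260, 12, 150, 129), (261, 11, 184, 111), (264, 11, 192, 150), (265, 11, 197, 193), (299, 13, 146, 244), (300, 7, 42, 231), (303, 155, 9, 168), (304, 6, 49, 84)]Traceback (most recent call last):
  File "<stdin>", line 14, in <module>
    return umr_minimum(a, axis, None, out, keepdims, initial, where)
ValueError: zero-size array to reduction operation minimum which has no identity
```

```bash
python3 - <<'E'
from h import *
def L(n):
    p=np.load(f'pics/{n}.npy'); return cam('wrist',dict(tool_pos=p[0],tcp_rot=p[1])),cv2.cvtColor(cv2.imread(f'pics/{n}.png'),cv2.COLOR_BGR2HSV)
c1,h1=L('w1'); c2,h2=L('w2')
for n,a,b in [('stripL',(279,171.3),(239.5,299.3)),('stripR',(389.5,171.3),(408,299.3))]: print(n,tri(c1,a,c2,b).round(4))
for c,q in((c1,[(279,171.3),(389.5,171.3),(279,181),(389.5,181)]),(c2,[(239.5,299.3),(408,299.3),(239.5,312),(250,266),(395,264)])): print(plane(c,q,.045)[:,:2].round(4).tolist())
V=h2[...,2]
for r in (190,210,230,250):
    x=np.where(V[r,290:360]<60)[0]+290; print('handle',r,x.min(),x.max(),plane(c2,[[x.min()-.5,r],[x.max()+.5,r]],.045)[:,:2].round(4).tolist())
E
```

```text
stripL [0.4841 0.1202 0.0483]
stripR [0.6041 0.1284 0.0455]
[[0.4837, 0.1197], [0.6031, 0.1281], [0.4841, 0.1092], [0.6044, 0.1176]]
[[0.4836, 0.1185], [0.6053, 0.1284], [0.4837, 0.1081], [0.4906, 0.1451], [0.592, 0.1549]]
handle 190 305 342 [[0.5252, 0.202], [0.5502, 0.204]]
handle 210 305 342 [[0.5261, 0.1885], [0.5515, 0.1906]]
handle 230 306 341 [[0.5278, 0.1746], [0.5522, 0.1766]]
handle 250 306 341 [[0.5287, 0.1602], [0.5536, 0.1622]]
```

Call:
servo_tool([
  {"hand": -0.3, "x": 0, "y": 0.004, "z": 0.1, "roll": 0},
  {"hand": -0.3, "x": 0, "y": 0.004, "z": 0.16, "roll": 0},
  {"hand": -0.3, "x": 0, "y": 0.004, "z": 0.192, "roll": 0},
  {"hand": -0.3, "x": 0, "y": 0.004, "z": 0.192, "roll": 0},
  {"hand": -0.3, "x": 0, "y": 0.004, "z": 0.192, "roll": 0},
])

```text
time: 2.67
tool_pos: [0.5432, 0.1698, 0.0359]
tcp_rot: [2.135, 2.303, 0.002]
wrist_force: [0.0, -0.0, 0.9]
width: 0.649
grip_force: 0.0
```

Call:
servo_tool([
  {"hand": 1, "x": 0, "y": 0, "z": 0, "roll": 0},
  {"hand": 1, "x": 0, "y": 0, "z": 0, "roll": 0},
  {"hand": 1, "x": 0, "y": 0, "z": 0, "roll": 0},
  {"hand": 1, "x": 0, "y": 0, "z": 0, "roll": 0},
  {"hand": 1, "x": 0, "y": 0, "z": 0, "roll": 0},
  {"hand": 1, "x": 0, "y": 0, "z": 0, "roll": 0},
], grip_force=30)

```text
time: 3.17
tool_pos: [0.5426, 0.1698, 0.035]
tcp_rot: [2.136, 2.303, 0.001]
wrist_force: [-0.4, -0.4, -0.2]
width: -0.0
grip_force: 0.0
```

```bash
python3 - <<'E'
from h import *
im,st=shot('wrist','w3'); print(st['tool_pos'],st['width'],st['wrist_force'],st['grip_force'])
E
```

```text
[0.54258478 0.16979993 0.03498001] -0.0002399451839930186 [-0.41631714 -0.41471084 -0.18733006] 0.0
```

View pics/w3.png

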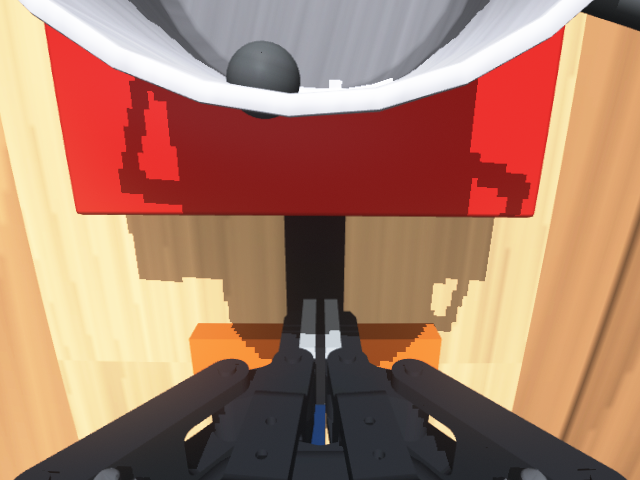

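The wrist view shows the fingers shut at (320,300..340), apparently above or on the handle (316,260). I check where the tips project and which height fits.

```bash
python3 - <<'E'
from h import *
st=bot.read_state(); cw=cam('wrist',st); M=R.from_rotvec(st['tcp_rot']).as_matrix(); t=st['tool_pos']
print(cw[2].round(3))
for x in(-.011,0,.011):
  for z in (0,-.01,-.02): print(x,z,proj(cw,t+M@np.array([x,0,z])).round(1))
im=cv2.imread('pics/w3.png'); V=cv2.cvtColor(im,cv2.COLOR_BGR2HSV)[...,2]
for r in (225,240,255,270,285): 
    x=np.where(V[r,270:365]<60)[0]+270; a,b=x.min()-.5,x.max()+.5
    print(r,a,b,[np.round(np.diff(plane(cw,[[a,r],[b,r]],z)[:,0])[0],4) for z in(.03,.045)],plane(cw,[[a,r],[b,r]],.045)[:,:2].mean(0).round(4))
s=cv2.imread('pics/w3.png')
import numpy as np
sc,_=shot('scene','s3'); c=cam('scene'); u=proj(c,t)[0]; print('scene TCP',u.round(0))
x,y=int(u[0]),int(u[1]); cv2.imwrite('pics/s3c.png',cv2.resize(sc[y-50:y+40,x-70:x+70,::-1],None,fx=5,fy=5,interpolation=cv2.INTER_CUBIC))
E
```

```text
[0.536 0.251 0.206]
-0.011 0 [[320.3 310. ]]
-0.011 -0.01 [[320.3 320.3]]
-0.011 -0.02 [[320.3 331.8]]
0 0 [[320.3 289.6]]
0 -0.01 [[320.3 299. ]]
0 -0.02 [[320.3 309.5]]
0.011 0 [[320.3 268.3]]
0.011 -0.01 [[320.3 276.8]]
0.011 -0.02 [[320.4 286.3]]
225 284.5 344.5 [np.float64(0.0279), np.float64(0.0255)] [0.5372 0.2046]
240 284.5 344.5 [np.float64(0.0283), np.float64(0.0258)] [0.5377 0.1979]
255 285.5 343.5 [np.float64(0.0277), np.float64(0.0253)] [0.5382 0.191 ]
270 285.5 343.5 [np.float64(0.028), np.float64(0.0256)] [0.5387 0.184 ]
285 286.5 343.5 [np.float64(0.0279), np.float64(0.0255)] [0.5394 0.1767]
scene TCP [385. 231.]
```

View pics/s3c.png

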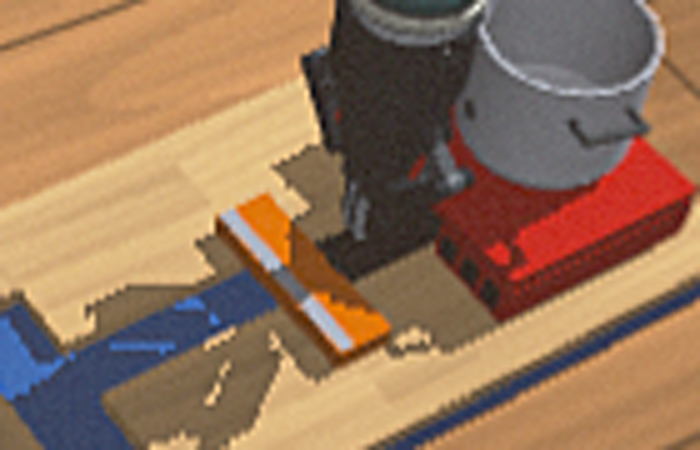

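Call:
servo_tool([
  {"hand": 1, "x": 0, "y": 0, "z": 0.004, "roll": 0},
  {"hand": 1, "x": 0, "y": 0, "z": 0.008, "roll": 0},
  {"hand": 1, "x": 0, "y": 0, "z": 0.008, "roll": 0},
])

```text
time: 3.52
tool_pos: [0.5416, 0.1696, 0.0296]
tcp_rot: [-2.135, -2.303, 0.002]
wrist_force: [0.0, -0.1, -0.5]
width: 0.003
grip_force: 0.0
```

Call:
servo_tool([
  {"hand": 1, "x": 0, "y": 0, "z": 0.003, "roll": 0},
  {"hand": 1, "x": 0, "y": 0, "z": 0.006, "roll": 0},
  {"hand": 1, "x": 0, "y": 0, "z": 0.006, "roll": 0},
])

```text
time: 3.77
tool_pos: [0.5419, 0.1696, 0.0269]
tcp_rot: [-2.136, -2.303, 0.001]
wrist_force: [-0.2, -0.3, -0.2]
width: 0.001
grip_force: 0.0
```

```bash
python3 - <<'E'
from h import *
im,st=shot('wrist','w4'); print(st['tool_pos'],st['q'],st['width'],st['wrist_force'])
s,_=shot('scene','s4'); t,_=shot('top','t4')
a=im[150:480,160:490]; u=proj(cam('top'),st['tool_pos'])[0].astype(int); print(u)
b=cv2.resize(t[u[1]-30:u[1]+30,u[0]-30:u[0]+30],(330,330),interpolation=cv2.INTER_CUBIC)
cv2.imwrite('pics/m4.png',np.hstack([a,b])[...,::-1])
E
```

```text
[0.54188138 0.16962166 0.02687955] [ 2.59504600e-01  2.36927096e-01  1.99110473e+00 -1.83749942e-05
  9.14381679e-01  1.83951055e-01] 0.0006129364257458709 [-0.24463892 -0.27956433 -0.19736034]
[242 222]
```

View pics/m4.png

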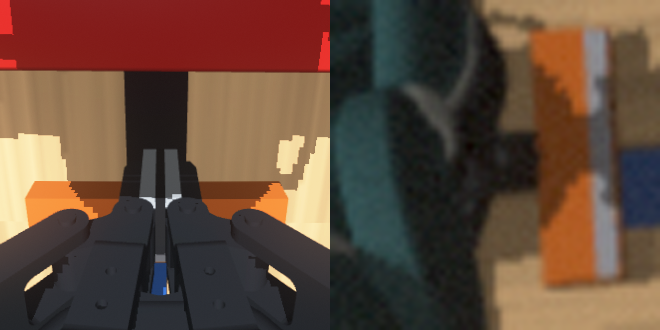

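The image shows the tips still over the handle at crop (160,150), with no contact force. I go on lowering with shut fingers until contact, to learn the true tip height.

Call:
servo_tool([
  {"hand": 1, "x": 0, "y": 0, "z": 0.004, "roll": 0},
  {"hand": 1, "x": 0, "y": 0, "z": 0.008, "roll": 0},
  {"hand": 1, "x": 0, "y": 0, "z": 0.008, "roll": 0},
])

```text
time: 4.17
tool_pos: [0.5418, 0.1696, 0.0229]
tcp_rot: [-2.136, -2.303, 0.001]
wrist_force: [0.2, -0.8, 0.8]
width: 0.006
grip_force: 0.0
```

Call:
servo_tool([
  {"hand": 1, "x": 0, "y": 0, "z": 0.003, "roll": 0},
  {"hand": 1, "x": 0, "y": 0, "z": 0.006, "roll": 0},
  {"hand": 1, "x": 0, "y": 0, "z": 0.006, "roll": 0},
])

```text
time: 4.42
tool_pos: [0.5419, 0.1697, 0.02]
tcp_rot: [-2.136, -2.304, 0.001]
wrist_force: [0.0, -0.2, 0.2]
width: 0.005
grip_force: 0.0
```

Call:
servo_tool([
  {"hand": 1, "x": 0, "y": 0, "z": 0.003, "roll": 0},
  {"hand": 1, "x": 0, "y": 0, "z": 0.006, "roll": 0},
  {"hand": 1, "x": 0, "y": 0, "z": 0.006, "roll": 0},
])

```text
time: 4.67
tool_pos: [0.5424, 0.1697, 0.0173]
tcp_rot: [2.136, 2.304, 0.0]
wrist_force: [-0.2, 0.4, 0.1]
width: 0.002
grip_force: 0.0
```

Call:
servo_tool([
  {"hand": 1, "x": 0, "y": 0, "z": 0.003, "roll": 0},
  {"hand": 1, "x": 0, "y": 0, "z": 0.006, "roll": 0},
  {"hand": 1, "x": 0, "y": 0, "z": 0.006, "roll": 0},
])

```text
time: 4.92
tool_pos: [0.5425, 0.1698, 0.0171]
tcp_rot: [-2.136, -2.304, 0.0]
wrist_force: [-7.1, -3.2, 17.3]
width: -0.002
grip_force: 8.8
```

```bash
python3 - <<'E'
from h import *
im,st=shot('wrist','w5'); print(st['tool_pos'],st['width'],st['wrist_force'],st['joint_torque'].round(2))
cw=cam('wrist',st)
V=cv2.cvtColor(im,cv2.COLOR_RGB2HSV)[...,2]
for r in (215,225,240,255,270,285): 
    x=np.where(V[r,260:375]<60)[0]+260
    if len(x):
        a,b=x.min()-.5,x.max()+.5; print(r,a,b,[np.round(np.diff(plane(cw,[[a,r],[b,r]],z)[:,0])[0],4) for z in(.03,.045)])
E
```

```text
[0.54253932 0.16978104 0.01712379] -0.00207280353025162 [-7.09145486 -3.15998663 17.31078245] [ -0.1  -35.45 -27.48   0.04  -2.55  -0.  ]
240 280.5 347.5 [np.float64(0.0284), np.float64(0.0257)]
255 280.5 346.5 [np.float64(0.0283), np.float64(0.0257)]
270 281.5 346.5 [np.float64(0.0283), np.float64(0.0256)]
285 281.5 346.5 [np.float64(0.0287), np.float64(0.0259)]
```

View pics/w5.png

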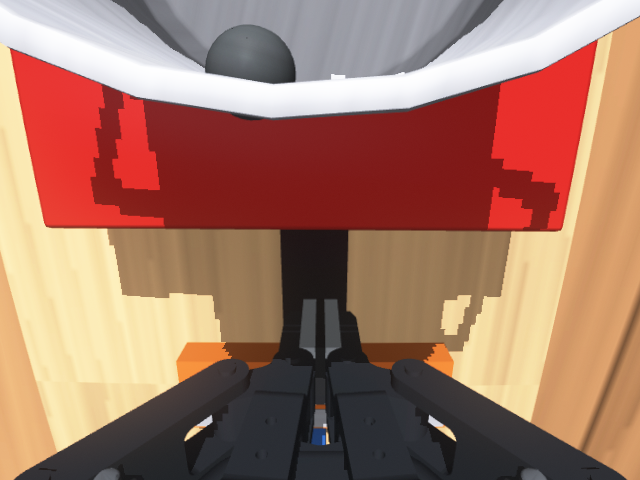

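Contact came at TCP z 0.017, so the real tips sit about 28 mm behind the reported TCP. The image geometry agrees. I re-grasp with that correction.

Call:
servo_tool([
  {"hand": 0, "x": 0, "y": -0.005, "z": -0.03, "roll": 0},
  {"hand": 0, "x": 0, "y": -0.005, "z": -0.03, "roll": 0},
  {"hand": 0, "x": 0, "y": -0.005, "z": -0.03, "roll": 0},
  {"hand": 0, "x": 0, "y": -0.005, "z": -0.03, "roll": 0},
])

```text
time: 5.3
tool_pos: [0.5397, 0.1695, 0.029]
tcp_rot: [2.136, 2.304, -0.0]
wrist_force: [-0.3, 0.7, -0.5]
width: 0.499
grip_force: 0.0
```

Call:
servo_tool([
  {"hand": 0, "x": 0, "y": 0, "z": 0.02, "roll": 0},
  {"hand": 0, "x": 0, "y": 0, "z": 0.035, "roll": 0},
  {"hand": 0, "x": 0, "y": 0, "z": 0.05, "roll": 0},
  {"hand": 0, "x": 0, "y": 0, "z": 0.05, "roll": 0},
])

```text
time: 5.63
tool_pos: [0.5372, 0.1688, 0.0011]
tcp_rot: [-2.134, -2.302, 0.007]
wrist_force: [0.6, -0.4, 0.1]
width: 0.502
grip_force: 0.0
```

Call:
servo_tool([
  {"hand": 1, "x": 0, "y": 0, "z": 0, "roll": 0},
  {"hand": 1, "x": 0, "y": 0, "z": 0, "roll": 0},
  {"hand": 1, "x": 0, "y": 0, "z": 0, "roll": 0},
  {"hand": 1, "x": 0, "y": 0, "z": 0, "roll": 0},
], grip_force=30)

```text
time: 5.97
tool_pos: [0.5394, 0.1695, 0.0041]
tcp_rot: [-2.136, -2.304, 0.001]
wrist_force: [0.7, -0.0, -3.3]
width: 0.288
grip_force: 32.8
```

Call:
servo_tool([
  {"hand": 1, "x": -0.02, "y": 0, "z": 0, "roll": 0},
  {"hand": 1, "x": -0.05, "y": 0, "z": 0, "roll": 0},
  {"hand": 1, "x": -0.08, "y": 0, "z": 0, "roll": 0},
  {"hand": 1, "x": -0.11, "y": 0, "z": 0, "roll": 0},
  {"hand": 1, "x": -0.14, "y": 0, "z": 0, "roll": 0},
  {"hand": 1, "x": -0.16, "y": 0, "z": 0, "roll": 0},
  {"hand": 1, "x": -0.16, "y": 0, "z": 0, "roll": 0},
  {"hand": 1, "x": -0.16, "y": 0, "z": 0, "roll": 0},
])

```text
time: 6.63
tool_pos: [0.5457, 0.0892, 0.0044]
tcp_rot: [-2.138, -2.302, -0.0]
wrist_force: [0.4, 0.5, -2.7]
width: 0.291
grip_force: 32.8
```

```bash
cat > scr.py <<'E'
from h import *
import sys
# grey strip + orange of the head -> corners on z plane
def head(n,z=.045):
    im,st=shot('wrist',n); cw=cam('wrist',st); H,S,V=cv2.split(cv2.cvtColor(im,cv2.COLOR_RGB2HSV))
    m=((H>4)&(H<16)&(S>185)&(V>60)); bs=[b for b in blobs(m,150) if np.hypot(*(plane(cw,b[1],z)[0,:2]-st['tool_pos'][:2]))<.25]
    for b in bs[:4]:
        bx=cv2.boxPoints(cv2.minAreaRect(np.argwhere(b[2])[:,::-1].astype(np.float32))); print(b[0],b[1].round(0),plane(cw,bx,z)[:,:2].round(4).tolist())
    k=(V<50)&(S<90); 
    for r in (180,200,220,240,260,280):
        x=np.where(k[r,250:400])[0]+250
        if len(x): print('dark',r,x.min(),x.max(),plane(cw,[[x.min()-.5,r],[x.max()+.5,r]],z)[:,:2].round(4).tolist())
    print(st['tool_pos'].round(4),st['tcp_rot'].round(3),st['width'])
head(sys.argv[1],float(sys.argv[2]))
E
python3 scr.py w6 .045
```

```text
[ 274  376   93   55 3811] [320. 409.] [[0.5287, 0.0692], [0.5652, 0.0719], [0.5684, 0.0445], [0.5296, 0.0416]]
[199 360  31  10 194] [214. 363.] [[0.4989, 0.0743], [0.5107, 0.0753], [0.5107, 0.071], [0.4988, 0.07]]
[411 360  31  10 194] [426. 363.] [[0.582, 0.0806], [0.5939, 0.0814], [0.5947, 0.0772], [0.5827, 0.0765]]
dark 180 282 358 [[0.5283, 0.1475], [0.5539, 0.1494]]
dark 200 282 357 [[0.5286, 0.1407], [0.5543, 0.1426]]
dark 220 283 357 [[0.5293, 0.1337], [0.555, 0.1356]]
dark 240 284 351 [[0.5299, 0.1265], [0.5537, 0.1282]]
dark 260 284 341 [[0.5303, 0.119], [0.5509, 0.1205]]
dark 280 287 335 [[0.5317, 0.1113], [0.5494, 0.1126]]
[0.5457 0.0892 0.0044] [-2.138 -2.302 -0.   ] 0.29113787006892905
```

Call:
servo_tool([
  {"hand": 1, "x": -0.02, "y": -0.01, "z": 0, "roll": 0},
  {"hand": 1, "x": -0.05, "y": -0.02, "z": 0, "roll": 0},
  {"hand": 1, "x": -0.08, "y": -0.031, "z": 0, "roll": 0},
  {"hand": 1, "x": -0.11, "y": -0.031, "z": 0, "roll": 0},
  {"hand": 1, "x": -0.14, "y": -0.031, "z": 0, "roll": 0},
  {"hand": 1, "x": -0.16, "y": -0.031, "z": 0, "roll": 0},
  {"hand": 1, "x": -0.169, "y": -0.031, "z": 0, "roll": 0},
  {"hand": 1, "x": -0.169, "y": -0.031, "z": 0, "roll": 0},
  {"hand": 1, "x": -0.169, "y": -0.031, "z": 0, "roll": 0},
])

```text
time: 7.43
tool_pos: [0.5366, 0.0046, 0.0044]
tcp_rot: [-2.136, -2.303, -0.0]
wrist_force: [0.2, 0.2, -3.2]
width: 0.293
grip_force: 32.7
```

```bash
python3 scr.py w7 .045
```

```text
[ 274  379   93   52 3780] [320. 409.] [[0.5197, -0.0169], [0.5564, -0.0141], [0.5594, -0.04], [0.5206, -0.043]]
[199 360  31  10 199] [214. 363.] [[0.4898, -0.0104], [0.5017, -0.0094], [0.5017, -0.0136], [0.4897, -0.0147]]
[411 360  32  10 198] [426. 363.] [[0.573, -0.0039], [0.5852, -0.0031], [0.586, -0.0073], [0.5736, -0.0081]]
dark 180 282 358 [[0.5191, 0.0628], [0.5448, 0.0648]]
dark 200 284 357 [[0.5201, 0.0561], [0.5452, 0.058]]
dark 220 288 357 [[0.5218, 0.0492], [0.5459, 0.051]]
dark 240 291 356 [[0.5233, 0.042], [0.5463, 0.0438]]
dark 260 294 355 [[0.5247, 0.0346], [0.5468, 0.0363]]
dark 280 293 355 [[0.5248, 0.0268], [0.5476, 0.0285]]
[0.5366 0.0046 0.0044] [-2.136 -2.303 -0.   ] 0.2925194356592858
```

Call:
servo_tool([
  {"hand": 0.2, "x": 0, "y": 0, "z": 0, "roll": 0},
  {"hand": 0.2, "x": 0, "y": 0, "z": 0, "roll": 0},
  {"hand": 0, "x": 0, "y": 0, "z": 0, "roll": 0},
  {"hand": 0, "x": 0, "y": 0, "z": 0, "roll": 0},
  {"hand": 0, "x": 0, "y": 0, "z": 0, "roll": 0},
])

```text
time: 7.9
tool_pos: [0.5371, 0.0046, 0.0047]
tcp_rot: [2.135, 2.304, 0.001]
wrist_force: [-0.6, -0.3, -0.1]
width: 0.503
grip_force: 0.0
```

Call:
servo_tool([
  {"hand": 0, "x": 0, "y": 0, "z": -0.08, "roll": 0},
  {"hand": 0, "x": 0.1, "y": 0, "z": -0.16, "roll": 0},
  {"hand": 0, "x": 0.2, "y": 0, "z": -0.24, "roll": 0},
  {"hand": 0, "x": 0.2, "y": 0, "z": -0.32, "roll": 0},
  {"hand": 0, "x": 0.2, "y": 0, "z": -0.4, "roll": 0},
  {"hand": 0, "x": 0.2, "y": 0, "z": -0.48, "roll": 0},
  {"hand": 0, "x": 0.2, "y": 0, "z": -0.48, "roll": 0},
  {"hand": 0, "x": 0.2, "y": 0, "z": -0.48, "roll": 0},
])

```text
time: 8.57
tool_pos: [0.5337, 0.1057, 0.2535]
tcp_rot: [2.128, 2.299, 0.018]
wrist_force: [0.7, -0.9, 0.6]
width: 0.497
grip_force: 0.0
```

```bash
cat > chk.py <<'E'
from h import *
import sys
n=sys.argv[1]; z=float(sys.argv[2])
im,st=shot('wrist',n); cw=cam('wrist',st); H,S,V=cv2.split(cv2.cvtColor(im,cv2.COLOR_RGB2HSV))
m=((H>4)&(H<16)&(S>185)&(V>60))
for b in blobs(m,300)[:6]:
    r=cv2.minAreaRect(np.argwhere(b[2])[:,::-1].astype(np.float32)); print(b[0],b[1].round(0),plane(cw,b[1],z)[0,:2].round(3),plane(cw,cv2.boxPoints(r),z)[:,:2].round(4).tolist())
print(st['tool_pos'].round(4),st['tcp_rot'].round(3))
E
python3 chk.py w8 .033
```

```text
[ 266  299  100   24 2120] [316. 311.] [ 0.542 -0.025] [[0.486, -0.0138], [0.5955, -0.006], [0.5989, -0.0348], [0.487, -0.0427]]
[0.5337 0.1057 0.2535] [2.128 2.299 0.018]
```

View pics/w8.png

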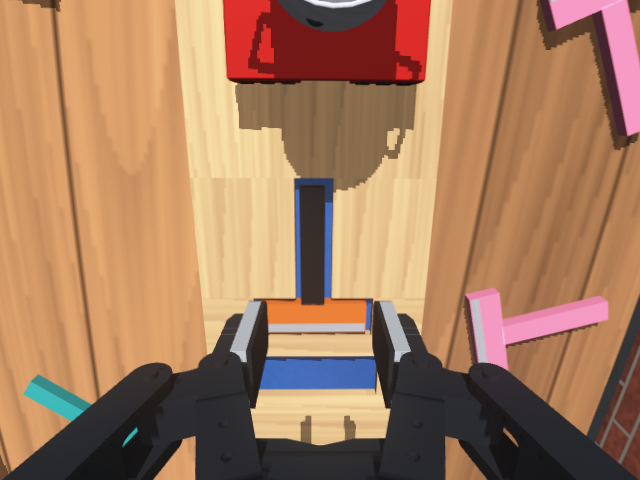

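The view shows the scraper sunk in its recess: handle (313,245) between blue strips, head (316,315) inside the T head. Next I measure the stone.

Call:
servo_tool([
  {"hand": 0, "x": -0.553, "y": -0.01, "z": -0.1, "roll": 0},
  {"hand": 0, "x": -0.553, "y": -0.01, "z": -0.1, "roll": 0},
  {"hand": 0, "x": -0.553, "y": -0.01, "z": -0.1, "roll": 0},
  {"hand": 0, "x": -0.553, "y": -0.01, "z": -0.1, "roll": 0},
  {"hand": 0, "x": -0.553, "y": -0.01, "z": -0.1, "roll": 0},
  {"hand": 0, "x": -0.553, "y": -0.01, "z": -0.1, "roll": 0},
  {"hand": 0, "x": -0.553, "y": -0.01, "z": -0.1, "roll": 0},
  {"hand": 0, "x": -0.553, "y": -0.01, "z": -0.1, "roll": 0},
  {"hand": 0, "x": -0.553, "y": -0.01, "z": -0.1, "roll": 0},
])

```text
time: 9.37
tool_pos: [0.5442, -0.1736, 0.2927]
tcp_rot: [-2.138, -2.298, 0.001]
wrist_force: [-0.3, -0.2, -0.7]
width: 0.5
grip_force: 0.0
```

```bash
python3 - <<'E'
from h import *
im,st=shot('wrist','w9'); cw=cam('wrist',st); H,S,V=cv2.split(cv2.cvtColor(im,cv2.COLOR_RGB2HSV)); print(st['tool_pos'],st['tcp_rot'],st['q'].round(2))
m8=cv2.cvtColor(cv2.imread('pics/w8.png'),cv2.COLOR_BGR2HSV); p=np.load('pics/w8.npy'); c8=cam('wrist',dict(tool_pos=p[0],tcp_rot=p[1]))
for r in (195,220,250,280):
    x=np.where(m8[r,290:340,2]<70)[0]+290; x2=np.where((m8[r,280:350,1]>80)&(m8[r,280:350,0]>98)&(m8[r,280:350,0]<130))[0]+280
    print('w8',r,x.min(),x.max(),x2.min(),x2.max(),np.diff(plane(c8,[[x.min()-.5,r],[x.max()+.5,r]],.033)[:,0]).round(4))
blue=(H>98)&(H<130)&(S>70)&(V>18)
for s,c,mm in blobs(blue,500): print('blue',s,c.round(0))
wood=im[100,320]; ct=plane(cw,[320,240],.07)
# colours along column 320 and grid for stone
for col in (290,320,350):
    print(col,[(r,*im[r,col].tolist(),int(H[r,col]),int(S[r,col])) for r in range(130,330,8)])
ct=cam('top')
for n,u in (('bA',(474,213)),('bB',(474,252))): print(n,plane(ct,u,0.03)[0,:2].round(3))
E
```

```text
[ 0.54420809 -0.17358918  0.29265058] [-2.13848237e+00 -2.29790805e+00  1.19488940e-03] [-0.35  0.03  1.71  0.    1.41 -0.42]
w8 195 300 324 295 331 [0.0253]
w8 220 300 323 295 331 [0.0248]
w8 250 301 323 296 331 [0.0243]
w8 280 301 323 296 330 [0.025]
blue [ 256  107  142   53 7273] [326. 132.]
blue [ 262    0  130   78 1678] [327.  48.]
290 [(130, 60, 109, 193, 109, 176), (138, 64, 112, 196, 109, 172), (146, 64, 111, 193, 109, 170), (154, 67, 113, 193, 109, 166), (162, 242, 213, 158, 20, 89), (170, 244, 218, 162, 20, 86), (178, 240, 210, 155, 19, 90), (186, 236, 203, 149, 19, 94), (194, 236, 203, 149, 19, 94), (202, 237, 205, 150, 19, 94), (210, 237, 204, 148, 19, 96), (218, 236, 203, 148, 19, 95), (226, 239, 208, 151, 19, 94), (234, 238, 205, 150, 19, 94), (242, 201, 118, 80, 9, 153), (250, 225, 134, 91, 10, 152), (258, 152, 144, 147, 169, 13), (266, 143, 129, 118, 13, 45), (274, 141, 111, 79, 15, 112), (282, 101, 71, 49, 13, 131), (290, 99, 68, 47, 12, 134), (298, 98, 70, 48, 13, 130), (306, 156, 110, 74, 13, 134), (314, 179, 127, 85, 13, 134), (322, 177, 126, 85, 13, 133)]
320 [
[... 846 characters left out ...]
, (154, 63, 109, 189, 109, 170), (162, 245, 220, 163, 21, 85), (170, 246, 224, 167, 22, 82), (178, 238, 207, 152, 19, 92), (186, 239, 209, 154, 19, 91), (194, 239, 208, 154, 19, 91), (202, 226, 187, 136, 17, 102), (210, 237, 204, 149, 19, 95), (218, 236, 202, 147, 19, 96), (226, 231, 194, 140, 18, 100), (234, 202, 119, 81, 9, 153), (242, 214, 126, 84, 10, 155), (250, 210, 130, 95, 9, 140), (258, 148, 147, 152, 126, 8), (266, 143, 113, 79, 16, 114), (274, 140, 110, 78, 15, 113), (282, 117, 82, 55, 13, 135), (290, 118, 82, 56, 13, 134), (298, 119, 83, 56, 13, 135), (306, 216, 158, 107, 14, 129), (314, 217, 159, 108, 14, 128), (322, 216, 158, 107, 14, 129)]
bA [ 0.559 -0.425]
bB [ 0.459 -0.419]
```

```bash
python3 - <<'E'
from h import *
im=cv2.imread('pics/w9.png')[...,::-1].copy(); p=np.load('pics/w9.npy'); cw=cam('wrist',dict(tool_pos=p[0],tcp_rot=p[1]))
H,S,V=cv2.split(cv2.cvtColor(im,cv2.COLOR_RGB2HSV))
roi=np.zeros(H.shape,bool); roi[215:285,230:420]=1
g=roi&(S<35)&(V>90); r=roi&(H<13)&(S>120)&(V>150)
for nm,m in(('grey',g),('red',r)):
    s,c,mm=blobs(m,50)[0]; print(nm,s,c.round(1)); bx=cv2.boxPoints(cv2.minAreaRect(np.argwhere(mm)[:,::-1].astype(np.float32))); print(bx.round(1).tolist(),plane(cw,bx,.075)[:,:2].round(4).tolist())
for col in range(265,400,15):
    a=np.where(r[:,col])[0]; b=np.where(g[:,col])[0]
    # top/face border: largest V step in red
    v=V[a.min()+2:a.max()-1,col].astype(int); k=a.min()+2+np.argmax(np.diff(v)) if len(v)>2 else -1
    print(col,a.min(),k,a.max(),b.min() if len(b) else 0,b.max() if len(b) else 0, plane(cw,[col,a.max()+.5],.075)[0,:2].round(4), plane(cw,[col,a.min()-.5],.03)[0,:2].round(4))
E
```

```text
grey [ 240  250  131   21 1063] [305.6 260.1]
[[239.8000030517578, 262.8999938964844], [369.8999938964844, 249.39999389648438], [370.79998779296875, 257.5], [240.60000610351562, 271.0]] [[0.4632, -0.2515], [0.6, -0.2261], [0.6019, -0.2351], [0.4642, -0.2608]]
red [ 238  228  132   34 2681] [304.3 244.9]
[[236.60000610351562, 241.39999389648438], [367.79998779296875, 227.5], [370.0, 248.3000030517578], [238.8000030517578, 262.1000061035156]] [[0.4597, -0.2275], [0.5951, -0.2024], [0.5999, -0.2248], [0.4621, -0.2507]]
265 239 250 259 261 268 [ 0.4901 -0.2456] [ 0.4837 -0.2371]
280 237 248 257 259 266 [ 0.5059 -0.2421] [ 0.501  -0.2333]
295 236 247 256 258 265 [ 0.5217 -0.2398] [ 0.5184 -0.2308]
310 234 245 254 256 263 [ 0.5374 -0.2364] [ 0.5356 -0.2271]
325 233 244 253 255 262 [ 0.5532 -0.2341] [ 0.5529 -0.2247]
340 231 242 251 253 260 [ 0.5688 -0.2307] [ 0.57  -0.221]
355 229 241 249 251 259 [ 0.5843 -0.2273] [ 0.587  -0.2173]Traceback (most recent call last):
  File "<stdin>", line 11, in <module>
    return umr_minimum(a, axis, None, out, keepdims, initial, where)
ValueError: zero-size array to reduction operation minimum which has no identity
```

Call:
servo_tool([
  {"hand": 1, "x": -0.207, "y": -0.026, "z": 0.34, "roll": 0.465},
  {"hand": 1, "x": -0.207, "y": -0.026, "z": 0.34, "roll": 0.465},
  {"hand": 1, "x": -0.207, "y": -0.026, "z": 0.34, "roll": 0.465},
  {"hand": 1, "x": -0.207, "y": -0.026, "z": 0.34, "roll": 0.465},
  {"hand": 1, "x": -0.207, "y": -0.026, "z": 0.34, "roll": 0.465},
  {"hand": 1, "x": -0.207, "y": -0.026, "z": 0.34, "roll": 0.465},
  {"hand": 1, "x": -0.207, "y": -0.026, "z": 0.34, "roll": 0.465},
  {"hand": 1, "x": -0.207, "y": -0.026, "z": 0.34, "roll": 0.465},
  {"hand": 1, "x": -0.207, "y": -0.026, "z": 0.34, "roll": 0.465},
  {"hand": 1, "x": -0.207, "y": -0.026, "z": 0.34, "roll": 0.465},
])

```text
time: 10.25
tool_pos: [0.5394, -0.2738, 0.1229]
tcp_rot: [-3.079, -0.612, 0.003]
wrist_force: [-0.0, 0.2, -0.2]
width: 0.002
grip_force: 0.0
```

Call:
servo_tool([
  {"hand": 1, "x": 0, "y": 0, "z": 0, "roll": 0.068},
  {"hand": 1, "x": 0, "y": 0, "z": 0, "roll": 0.068},
  {"hand": 1, "x": 0, "y": 0, "z": 0, "roll": 0.068},
])

```text
time: 10.5
tool_pos: [0.5395, -0.2738, 0.1232]
tcp_rot: [-3.127, -0.286, 0.002]
wrist_force: [-0.1, 0.1, 0.0]
width: 0.001
grip_force: 0.0
```

Call:
servo_tool([
  {"hand": 1, "x": 0, "y": 0.012, "z": 0.07, "roll": 0},
  {"hand": 1, "x": 0, "y": 0.012, "z": 0.13, "roll": 0},
  {"hand": 1, "x": 0, "y": 0.012, "z": 0.182, "roll": 0},
  {"hand": 1, "x": 0, "y": 0.012, "z": 0.182, "roll": 0},
  {"hand": 1, "x": 0, "y": 0.012, "z": 0.182, "roll": 0},
])

```text
time: 10.92
tool_pos: [0.539, -0.2798, 0.0311]
tcp_rot: [-3.125, -0.291, 0.007]
wrist_force: [0.1, 0.2, 1.6]
width: 0.004
grip_force: 0.0
```

Call:
servo_tool([
  {"hand": 1, "x": 0, "y": -0.016, "z": 0, "roll": 0},
  {"hand": 1, "x": 0, "y": -0.03, "z": 0, "roll": 0},
  {"hand": 1, "x": 0, "y": -0.042, "z": 0, "roll": 0},
  {"hand": 1, "x": 0, "y": -0.054, "z": 0, "roll": 0},
  {"hand": 1, "x": 0, "y": -0.066, "z": 0, "roll": 0},
  {"hand": 1, "x": 0, "y": -0.078, "z": 0, "roll": 0},
  {"hand": 1, "x": 0, "y": -0.09, "z": 0, "roll": 0},
  {"hand": 1, "x": 0, "y": -0.1, "z": 0, "roll": 0},
  {"hand": 1, "x": 0, "y": -0.1, "z": 0, "roll": 0},
])

```text
time: 11.67
tool_pos: [0.5313, -0.2317, 0.0331]
tcp_rot: [-3.128, -0.288, 0.001]
wrist_force: [0.4, -0.4, -0.1]
width: 0.004
grip_force: 0.0
```

```bash
cat > st.py <<'E'
from h import *
import sys
# stone as seen by the top and wrist cameras: red-brick and grey regions near the -y end of the board
n=sys.argv[1]
c=cam('top'); im,st=shot('top',n); H,S,V=cv2.split(cv2.cvtColor(im,cv2.COLOR_RGB2HSV))
print(st['tool_pos'].round(4),st['wrist_force'].round(1))
for nm,c,im in(('top',c,im),('wrist',cam('wrist',st),shot('wrist',n+'w')[0])):
    H,S,V=cv2.split(cv2.cvtColor(im,cv2.COLOR_RGB2HSV))
    uv=proj(c,[[.44,-.30,.04],[.66,-.30,.04],[.66,-.09,.04],[.44,-.09,.04]]); roi=np.zeros(H.shape,np.uint8); cv2.fillPoly(roi,[uv.astype(np.int32)],1)
    for k,m in(('red',(H<12)&(S>125)&(S<185)&(V>60)),('grey',(S<35)&(V>70))):
        for s,cc,mm in blobs(m&(roi>0),60)[:3]:
            bx=cv2.boxPoints(cv2.minAreaRect(np.argwhere(mm)[:,::-1].astype(np.float32))); print(nm,k,s,cc.round(0),plane(c,cc,.05)[0,:2].round(4),plane(c,bx,.05)[:,:2].round(4).tolist())
E
python3 st.py t10
```

```text
[ 0.5313 -0.2317  0.0331] [ 0.4 -0.4 -0.1]
top grey [375 228  52  16 186] [402. 233.] [ 0.506  -0.2384] [[0.4959, -0.1696], [0.5263, -0.1738], [0.5095, -0.3008], [0.4793, -0.296]]
top grey [388 174  15  14 101] [396. 179.] [ 0.6443 -0.2263] [[0.6327, -0.2054], [0.6613, -0.2126], [0.6523, -0.2478], [0.6238, -0.2406]]
wrist red [233 141  76   1  76] [270. 141.] [ 0.5965 -0.1999] [[0.5991, -0.2141], [0.5991, -0.2141], [0.5939, -0.1857], [0.5939, -0.1857]]
wrist grey [  192   143   124   227 22875] [255. 245.] [ 0.5533 -0.1995] [[0.5902, -0.17], [0.6, -0.2142], [0.4995, -0.2362], [0.4865, -0.1824]]
wrist grey [325 300  16  58 696] [331. 327.] [ 0.5215 -0.2384] [[0.534, -0.2331], [0.5352, -0.2396], [0.5065, -0.2454], [0.5052, -0.2386]]
```

Call:
servo_tool([
  {"hand": 1, "x": 0, "y": 0, "z": -0.08, "roll": 0},
  {"hand": 0, "x": 0, "y": -0.02, "z": -0.16, "roll": 0},
  {"hand": -0.6, "x": 0, "y": -0.05, "z": -0.24, "roll": 0},
  {"hand": -0.6, "x": 0, "y": -0.05, "z": -0.32, "roll": 0},
  {"hand": -0.6, "x": 0, "y": -0.05, "z": -0.36, "roll": 0},
  {"hand": -0.6, "x": 0, "y": -0.05, "z": -0.36, "roll": 0},
  {"hand": -0.6, "x": 0, "y": -0.05, "z": -0.36, "roll": 0},
])

```text
time: 12.35
tool_pos: [0.5286, -0.2092, 0.2156]
tcp_rot: [3.126, 0.286, 0.006]
wrist_force: [-0.7, 0.1, -0.9]
width: 0.801
grip_force: 0.0
```

```bash
python3 st.py t11; python3 - <<'E'
from h import *
im=cv2.imread('pics/t11w.png')[...,::-1].copy(); p=np.load('pics/t11w.npy'); cw=cam('wrist',dict(tool_pos=p[0],tcp_rot=p[1]))
H,S,V=cv2.split(cv2.cvtColor(im,cv2.COLOR_RGB2HSV))
m=(S<35)&(V>70); s,c,mm=max((b for b in blobs(m,500)),key=lambda b:b[0][4] if plane(cw,b[1],.05)[0,1]<-.1 else 0)
for q in cv2.approxPolyDP(max(cv2.findContours(mm.astype(np.uint8),0,1)[0],key=cv2.contourArea),4,True)[:,0]: print(q,plane(cw,q,.05)[0,:2].round(4))
b=(H>98)&(H<130)&(S>70)&(V>18)
for s,c,mm in blobs(b,500)[:3]:
    print('blue',s)
    for q in cv2.approxPolyDP(max(cv2.findContours(mm.astype(np.uint8),0,1)[0],key=cv2.contourArea),4,True)[:,0]: print(q,plane(cw,q,.018)[0,:2].round(4),plane(cw,q,.03)[0,:2].round(4))
E
```

```text
[ 0.5286 -0.2092  0.2156] [-0.7  0.1 -0.9]
top grey [360 194  40  35 451] [382. 211.] [ 0.5632 -0.1885] [[0.58, -0.121], [0.6198, -0.1468], [0.5483, -0.2505], [0.5094, -0.2245]]
top grey [353 247  57  13 300] [381. 252.] [ 0.4569 -0.1844] [[0.4459, -0.1141], [0.4737, -0.1157], [0.4662, -0.2547], [0.4385, -0.2524]]
top grey [395 174  28  27 122] [405. 192.] [ 0.612 -0.249] [[0.6393, -0.2084], [0.6588, -0.2271], [0.5924, -0.2907], [0.5733, -0.272]]
wrist grey [ 289  128   55  156 8017] [316. 204.] [ 0.5321 -0.2056] [[0.5913, -0.1717], [0.5994, -0.2158], [0.462, -0.2438], [0.4528, -0.1939]]
[289 128] [ 0.5894 -0.171 ]
[293 283] [ 0.4524 -0.1967]
[339 283] [ 0.4603 -0.2389]
[343 128] [ 0.5975 -0.2147]
blue [ 193   73   65  172 9802]
[195  73] [ 0.6192 -0.0805] [ 0.6188 -0.0842]
[193 238] [ 0.4675 -0.092 ] [ 0.472  -0.0953]
[247 244] [ 0.471  -0.1454] [ 0.4754 -0.147 ]
[257  80] [ 0.623  -0.1347] [ 0.6224 -0.1367]
blue [  0 121 109  18 850]
[  0 121] [0.5483 0.0965] [0.5502 0.087 ]
[  5 129] [0.5418 0.092 ] [0.5439 0.0826]
[108 138] [ 0.5499 -0.0058] [ 0.5518 -0.012 ]
[108 131] [ 0.5562 -0.0057] [ 0.5579 -0.0118]
blue [110  77  48 106 526]
[110  77] [ 0.6033 -0.006 ] [ 0.6034 -0.0122]
[111  84] [ 0.5976 -0.0071] [ 0.5979 -0.0132]
[156  90] [ 0.5993 -0.0474] [ 0.5995 -0.0522]
[157 182] [ 0.517  -0.0535] [ 0.5199 -0.0581]
[157  81] [ 0.6069 -0.0478] [ 0.6069 -0.0526]
```

Call:
servo_tool([
  {"hand": -0.6, "x": -0.006, "y": -0.009, "z": 0.08, "roll": 0},
  {"hand": -0.6, "x": -0.006, "y": -0.009, "z": 0.16, "roll": 0},
  {"hand": -0.6, "x": -0.006, "y": -0.009, "z": 0.24, "roll": 0},
  {"hand": -0.6, "x": -0.006, "y": -0.009, "z": 0.32, "roll": 0},
  {"hand": -0.6, "x": -0.006, "y": -0.009, "z": 0.38, "roll": 0},
  {"hand": -0.6, "x": -0.006, "y": -0.009, "z": 0.42, "roll": 0},
  {"hand": -0.6, "x": -0.006, "y": -0.009, "z": 0.42, "roll": 0},
  {"hand": -0.6, "x": -0.006, "y": -0.009, "z": 0.42, "roll": 0},
])

```text
time: 13.12
tool_pos: [0.5206, -0.2034, -0.0001]
tcp_rot: [-3.125, -0.286, 0.009]
wrist_force: [0.4, -0.2, 0.3]
width: 0.801
grip_force: 0.0
```

Call:
servo_tool([
  {"hand": 1, "x": 0, "y": 0, "z": 0, "roll": 0},
  {"hand": 1, "x": 0, "y": 0, "z": 0, "roll": 0},
  {"hand": 1, "x": 0, "y": 0, "z": 0, "roll": 0},
  {"hand": 1, "x": 0, "y": 0, "z": 0, "roll": 0},
], grip_force=25)

```text
time: 13.45
tool_pos: [0.5233, -0.2044, 0.0034]
tcp_rot: [-3.128, -0.286, 0.0]
wrist_force: [0.2, -0.1, -2.9]
width: 0.522
grip_force: 26.5
```

Call:
servo_tool([
  {"hand": 1, "x": 0.008, "y": -0.018, "z": 0, "roll": 0.008},
  {"hand": 1, "x": 0.018, "y": -0.04, "z": 0, "roll": 0.016},
  {"hand": 1, "x": 0.03, "y": -0.068, "z": 0, "roll": 0.025},
  {"hand": 1, "x": 0.042, "y": -0.096, "z": 0, "roll": 0.034},
  {"hand": 1, "x": 0.054, "y": -0.124, "z": 0, "roll": 0.034},
  {"hand": 1, "x": 0.066, "y": -0.15, "z": 0, "roll": 0.034},
  {"hand": 1, "x": 0.074, "y": -0.169, "z": 0, "roll": 0.034},
  {"hand": 1, "x": 0.074, "y": -0.169, "z": 0, "roll": 0.034},
  {"hand": 1, "x": 0.074, "y": -0.169, "z": 0, "roll": 0.034},
])

```text
time: 14.2
tool_pos: [0.5444, -0.1144, 0.0033]
tcp_rot: [3.139, 0.121, -0.0]
wrist_force: [-0.5, 0.0, -3.4]
width: 0.521
grip_force: 26.5
```

Call:
servo_tool([
  {"hand": 0, "x": 0, "y": 0, "z": 0, "roll": 0},
  {"hand": -0.2, "x": 0, "y": 0, "z": 0, "roll": 0},
  {"hand": -0.4, "x": 0, "y": 0, "z": 0, "roll": 0},
  {"hand": -0.6, "x": 0, "y": 0, "z": 0, "roll": 0},
  {"hand": -0.6, "x": 0, "y": 0, "z": 0, "roll": 0},
])

```text
time: 14.62
tool_pos: [0.5451, -0.1153, 0.0038]
tcp_rot: [3.139, 0.118, 0.001]
wrist_force: [0.6, -0.2, -0.5]
width: 0.801
grip_force: 0.0
```

Call:
servo_tool([
  {"hand": -0.6, "x": 0, "y": 0, "z": -0.08, "roll": 0},
  {"hand": -0.6, "x": 0, "y": 0, "z": -0.16, "roll": 0},
  {"hand": -0.6, "x": 0, "y": 0, "z": -0.24, "roll": 0},
  {"hand": -0.6, "x": 0, "y": 0, "z": -0.32, "roll": 0},
  {"hand": -0.6, "x": 0, "y": 0, "z": -0.4, "roll": 0},
  {"hand": -0.6, "x": 0, "y": 0, "z": -0.48, "roll": 0},
  {"hand": -0.6, "x": 0, "y": 0, "z": -0.52, "roll": 0},
  {"hand": -0.6, "x": 0, "y": 0, "z": -0.52, "roll": 0},
  {"hand": -0.6, "x": 0, "y": 0, "z": -0.52, "roll": 0},
])

```text
time: 15.37
tool_pos: [0.5457, -0.1152, 0.2657]
tcp_rot: [3.138, 0.119, 0.007]
wrist_force: [-0.5, 0.5, -0.6]
width: 0.797
grip_force: 0.0
```

```bash
cat > fin.py <<'E'
from h import *
import sys
im,st=shot('wrist',sys.argv[1]); cw=cam('wrist',st); print(st['tool_pos'].round(4),st['tcp_rot'].round(3))
H,S,V=cv2.split(cv2.cvtColor(im,cv2.COLOR_RGB2HSV))
def rep(nm,m,zs,k=2):
    for s,c,mm in sorted(blobs(m,400),key=lambda b:-b[0][4])[:k]:
        p=plane(cw,c,.03)[0]
        if not(.42<p[0]<.68 and -.3<p[1]<.12): continue
        bx=cv2.boxPoints(cv2.minAreaRect(np.argwhere(mm)[:,::-1].astype(np.float32)))
        print(nm,s,c.round(0))
        for z in zs:
            P=plane(cw,bx,z)[:,:2]; print('  z',z,P.mean(0).round(4),P.round(4).tolist(),[round(float(np.linalg.norm(P[i]-P[i-1])),4) for i in(1,2)])
rep('grey',(S<35)&(V>90),(.038,.05))
rep('orange',(H>4)&(H<16)&(S>185)&(V>60),(.033,.045))
rep('blue',(H>98)&(H<130)&(S>70)&(V>18),(.018,.03),5)
E
python3 fin.py f1
```

```text
[ 0.5457 -0.1152  0.2657] [3.138 0.119 0.007]
grey [ 297  124   45  135 5834] [319. 190.]
  z 0.038 [ 0.5458 -0.1143] [[0.6141, -0.0875], [0.6173, -0.1306], [0.4778, -0.1435], [0.4741, -0.0958]] [0.0432, 0.1402]
  z 0.05 [ 0.5482 -0.1142] [[0.6144, -0.0882], [0.6176, -0.1299], [0.4822, -0.1425], [0.4787, -0.0962]] [0.0419, 0.136]
grey [246 138  14 110 916] [253. 191.]
  z 0.038 [ 0.5403 -0.0462] [[0.5969, -0.0372], [0.598, -0.0458], [0.4838, -0.0556], [0.4826, -0.0463]] [0.0086, 0.1146]
  z 0.05 [ 0.5429 -0.0481] [[0.5978, -0.0394], [0.5988, -0.0477], [0.4881, -0.0572], [0.4869, -0.0481]] [0.0083, 0.1111]
orange [ 221  136   30  113 2483] [236. 191.]
  z 0.033 [ 0.5385 -0.0271] [[0.5967, -0.0115], [0.5995, -0.0359], [0.4806, -0.0438], [0.4773, -0.0172]] [0.0246, 0.1192]
  z 0.045 [ 0.5411 -0.0295] [[0.5975, -0.0144], [0.6003, -0.038], [0.4849, -0.0457], [0.4816, -0.0199]] [0.0238, 0.1156]
blue [ 292  118   55  141 1291] [316. 171.]
  z 0.018 [ 0.5448 -0.1144] [[0.6191, -0.081], [0.6233, -0.1362], [0.4708, -0.151], [0.4661, -0.0895]] [0.0554, 0.1532]
  z 0.03 [ 0.5471 -0.1142] [[0.6192, -0.0818], [0.6233, -0.1354], [0.4752, -0.1498], [0.4707, -0.09]] [0.0538, 0.1488]
blue [100 173 123  11 740] [162. 178.]
  z 0.018 [0.5474 0.0572] [[0.5452, 0.1236], [0.5577, -0.0094], [0.5497, -0.0096], [0.537, 0.1242]] [0.1336, 0.008]
  z 0.03 [0.5496 0.0524] [[0.5474, 0.117], [0.5596, -0.0123], [0.5519, -0.0125], [0.5395, 0.1175]] [0.1298, 0.0077]
blue [219 128  48 122 651] [253. 165.]
  z 0.018 [ 0.5387 -0.0318] [[0.603, -0.0058], [0.6079, -0.0505], [0.4748, -0.06], [0.4691, -0.0109]] [0.045, 0.1334]
  z 0.03 [ 0.5412 -0.034 ] [[0.6037, -0.0088], [0.6084, -0.0522], [0.4791, -0.0614], [0.4736, -0.0137]] [0.0437, 0.1295]
```

The stone fits a top height of 38 mm (length 140.2 mm) and sits within about 1.5 mm of its recess centre. The scraper head reads 119 mm at 33 mm height, also centred. Both are down and the gripper is clear, so I hand in.

```bash
python3 -c "
from h import *
print(ticket.finish_job())"
```

```text
the job is handed in; nothing more can be done
None
```

The scraper and then the stone were slid into their recesses and measured seated before I handed the job in at about 15.5 s; the hand-in gave no verdict, and I did not re-check the pot and bottles afterwards.

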